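# Present the thrust ball to the turntable bearing

## Task

Swing the little pine crate's slat gate wide open (its upright brass peg is the handle), then draw the blue ball dish with the red handle bar out through the open front and lift it well clear of the table in front of the crate. Turn it a quarter turn from the way it stood in the crate, so that its white pouring lip faces the side of the table (left or right) on which the brass bearing housing stands; keep the dish level and the loose steel ball in its middle all the way, and leave everything else alone. Finish while still holding the dish there, level and still, with the gate left open.

Things in the scene. Friction and masses are not known exactly. Their poses are not given: they have to be found in the camera images.
- crate: Fixed pine crate 150 (x) x 140 (y) x 76 mm tall; origin at the centre of its underside, on the table. Front (gate side) is its -x, yawed up to 17 degrees. Floor 8 mm thick, 124 mm clear between the side walls and at the mouth. The roof (top 76, underside 68 mm) has a 46 mm wide slot along x over the middle, open at the front: the dish's handle stands up through it, the dish is too wide for it.
- gate (a joint): Slat gate angle, rad: 0 shut, grows as the free end swings out to the crate's -x; stop at 1.9; wide open is 1.5 to 1.7. Starts 0 to 0.2. Vertical hinge at the crate's left front corner (80 mm ahead and 68 mm to +y of the crate's origin). Gate 135 mm wide, 9 mm thick, top 71 mm above the table. Light friction (0.05 N m) keeps it where it is left.
- gate_grip (a point): On the axis of the gate's upright brass peg, 14 mm in diameter, 105 mm above the table; peg top at 122 mm, free all round above the gate's top (71 mm). It stands near the free end, 112 mm from the hinge along the gate and 22 mm out from its middle plane on the outer side.
- gate_hinge (a point): Point on the gate's vertical hinge axis, at the height of gate_grip.
- dish: Blue enamelled round dish, 102 mm across, rim 21 mm high, about 0.2 kg; its hollow is a shallow cone (10 degrees out to 28 mm radius, then 26 degrees to the rim). Origin at the centre of its underside, z up; -x is the side of the white pouring lip, +x that of the handle's post. It starts on the crate floor, lip towards the gate.
- dish_grip (a point): Middle of the red handle bar, above the dish's centre, 110 mm above its underside (118 mm above the table in the crate). The bar lies along the dish's x, 12 mm wide, 16 mm high, from 34 mm on the lip side to 52 mm on the post side; free below down to the dish, save for its post (10 x 12 mm) at the +x rim.
- dish_lip (a point): Tip of the white pouring lip, 60 mm from the dish's centre along its -x, about 21 mm above its underside.
- dish_mid (a point): Where the ball's centre rests when it lies in the middle of the dish: on the dish's axis, 16 mm above its underside.
- ball_center (a point): Centre of the loose polished steel ball, 20 mm in diameter, 33 g; it rolls easily.
- bearing: Brass turntable bearing housing: a flange 90 mm across and 10 mm thick with an open tube 44 mm across rising to 70 mm; origin at the centre of its underside. It stands about 0.34 m to the left (+y) or to the right (-y); not to be touched.
- clamp: Knurled aluminium record clamp, 80 mm across, 45 mm tall, on the other side from the bearing; origin at the centre of its underside. Leave it alone.
- cup: White enamel mug, 80 mm across, 85 mm tall, far left. Leave it alone.
- bottle: Corked amber glass bottle, 56 mm across, 133 mm tall, far right. Leave it alone.
- brush: Horn-handled stylus brush, 120 mm long, lying near left. Leave it alone.
- magnifier: Brass pocket magnifier, 60 mm across with a 55 mm handle, lying near right. Leave it alone.
Things that resemble listed ones, but are neither listed nor needed, are in the scene too. Of the things that look like the crate, the larger one is meant.

How it is judged:
On the way, in this order (a step that is already met when the one before it is completed fails the run):
1. the gate is swung wide open (over 1.3 rad) while the dish still stands in the crate (moved less than 20 mm) (value of joint gate above 1.3 rad and distance of dish from where it was at the start of the episode below 0.02 m), for 0.2 s.
2. the dish is out of the crate (centre over 130 mm ahead of the crate's) and lifted, underside over 60 mm above the table (x of dish in the frame of crate below -0.13 m and height (world z) of dish above 0.06 m), for 0.2 s.
At the end, for the whole second after the job is handed in: Dish held by the fingers clear of crate and gate: underside over 60 mm up, centre over 130 mm ahead of the crate's, a quarter turn from the crate (within 10 deg), lip on the bearing's side, level within 5.7 deg, still, ball within 12 mm of the middle; gate open over 1.2 rad (all of step 2 and angle between the x axis of dish and the y axis of crate, either way round below 0.17 rad and x of bearing in the frame of dish below -0.05 m and angle between dish's own z axis and vertical below 0.1 rad and distance between ball_center and dish_mid below 0.012 m and linear speed of dish below 0.03 m/s and angular speed of dish below 0.6 rad/s and contact force between the fingers and dish above 1 N and contact force between dish and crate below 0.2 N and value of joint gate above 1.2 rad); the arm keeps its last pose, push and grip.
It fails at once if the ball left the middle of the dish by more than 30 mm (distance between ball_center and dish_mid above 0.03 m).
It fails at once if the dish was tilted by more than 0.25 rad (angle between dish's own z axis and vertical above 0.25 rad).
It fails at once if the bearing housing or another bystander was shifted by more than 20 mm (distance of any of bearing, clamp, cup, bottle, brush, magnifier from where it was at the start of the episode above 0.02 m).
It also fails if it takes over 58 s, if anything falls off the work surface, if the arm or the gripper's body presses on something with over 40 N, if the wrist force passes 120 N, or if a joint passes its speed limit or range.

## Robot

A 6-joint arm with a two-finger parallel gripper is mounted at the origin on the work surface. World frame = base frame: x ahead of the robot, y to its left, z up, the work surface at z = 0. Lengths are in m, angles in rad, forces in N, time in s.
With the tool pointing down it reaches from about 0.375 to 0.825 m from the base axis. Payload 5.5 kg.
Tool frame: the origin (TCP) lies at the very end of the fingers, on their centre line; the grasp point (between the pads) lies 19 mm behind it; z points along the fingers, y is the direction in which the jaws open and shut (so a half turn about z gives the same grasp; the last joint's range is limited). The gripper opens to 85 mm and grips with 20 to 120 N. Pads are 22 mm wide; open, the fingers measure 114 mm over their backs; the gripper's body (76 mm by 85 mm) begins 54 mm behind the grasp point. The pads swing forward as they close: fully open they stand 13 mm farther back than shut.
Start: joints at [1.13, 0.314, -0.047, 1.21, 0, 1.571], TCP at [0.256, 0.543, 0.231] pointing down, gripper open.
Joint ranges: [-2.67, 2.67], [-0.69, 1.73], [-1.03, 1.25], [-2.08, 2.16], [-1.42, 1.45], [-3.14, 3.14]. Speed limits (rad/s): [2.39, 2.39, 3.01, 3.14, 3.14, 3.14].

## Interface

Orientations are given as a rotation vector (axis times angle).
In Python, from station import arm gives the robot as it stands.
- The arm moves only by the tool step_arm, never from a script. Its argument "commands" is a list that holds one entry, the list of rows, each a list of 5 numbers: the closure, from 0 (fully open) to 1 (shut), then the shift along the tool's x, y, z in m, then the turn about the tool's z in rad. In form: [[[jaw, dx, dy, dz, spin], ...]]. A call has 1 to 8 rows; each row shifts and turns the commanded pose from where the row before left it, along the tool's axes as they then stand; what a row does not reach is not made up. A row lasts 1/8 s, in which the tool goes at most 62.5 mm and 10.7 degrees, less where a joint would pass 70% of its speed; a pose out of reach is approached as far as the arm can. A call is refused whole if a number of a shift passes 0.0625 or a number of a turn 0.188, either way. A call with a gripper value outside its range is refused whole. The fingers move at their own pace and stop on an object; "newtons" is the grip in N (left out, the last holds). Time passes only in rows, so rows that do not move let the fingers close. It gives the time, the measured TCP pose, the force and the opening at its end, in the units of the state.
- arm.get_state(): the state, without advancing time (a new reading comes with each control period).
- arm.camera(name): name is "side" or "top"; returns a dict with "frame" (400x640x3 uint8, blue, green, red), "depth" (400x640 float32, m along the optical axis (not along the pixel's ray), 0 where there is no reading), "K" (3x3 intrinsics, pixels), "position" and "rotation" of the camera in the world. Camera axes: x right, y up, looking along -z (the intrinsics and any distortion apply to the point x, -y, -z); pixel columns grow to the right and rows downward; lengths in m; the calibration is good to about 2 mm. A picture is of the moment at which its call begins.
- arm.job_done(): hands the job in, once; it reports no verdict.
The state is a dict: "t": time; "q": joint angles; "joint_velocities": joint speeds; "joint_efforts": joint torques, N m; "eef_pos": TCP position; "orientation": TCP orientation; "contact_force": force on the tool from outside, world axes, zero at the start; "ft_torque": the same for the moment, N m; "opening": finger opening in m.
Only numpy, scipy, OpenCV 4.12 (cv2) and the standard library are available. Lean on these libraries where they do the work, as an engineer would, in place of code of your own. Each camera call takes 0.05 s, during which the arm holds its last target. There are 200 camera calls.

## Working session

There is one attempt and no reset: what is moved stays moved. The work goes in short steps, Python scripts to look and compute and a tool call to move; the robot and the scene stay as the last step left them, time stands still between calls to the robot, and variables do not carry over. Pictures are saved under pics/ and viewed, on a budget of 10 in all, crops included, one or two more only if the job needs it, and the job is handed in when it is done.

Besides the shell and the picture viewer there is one more tool, called after "Call:" as name([rows], argument=value, ...), one row to a line, values as JSON. step_arm: Moves the arm, as the interface text tells. Its arguments: {"type":"object","properties":{"commands":{"type":"array"},"newtons":{"type":"number"}},"required":["commands"]}

```bash
mkdir -p pics; ls
cat > h.py <<'E'
import numpy as np, cv2
from station import arm
from scipy.spatial.transform import Rotation as R
def cloud(c):
    K=np.array(c["K"]);d=c["depth"];h,w=d.shape
    u,v=np.meshgrid(np.arange(w),np.arange(h))
    P=np.stack([(u-K[0,2])/K[0,0]*d,-(v-K[1,2])/K[1,1]*d,-d],-1)
    Rm=np.array(c["rotation"]); Rm=Rm if Rm.shape==(3,3) else R.from_rotvec(Rm).as_matrix()
    return P@Rm.T+np.array(c["position"])
E
python3 - <<'E'
from h import *
for n in("top","side"):
    c=arm.camera(n);print(n,c.keys(),c["K"],c["position"],c["rotation"])
    cv2.imwrite(f"pics/{n}0.png",c["frame"]); np.savez(f"{n}0.npz",f=c["frame"],p=cloud(c),d=c["depth"])
print(arm.get_state())
E
```

```text
pics
top dict_keys(['frame', 'depth', 'K', 'position', 'rotation']) [[373.45988564   0.         316.19138102]
 [  0.         373.45988564 198.79281438]
 [  0.           0.           1.        ]] [ 0.4075899  -0.02527684  1.00855472] [ 0.12102731 -0.10412424 -1.59513555]
side dict_keys(['frame', 'depth', 'K', 'position', 'rotation']) [[424.40862672   0.         316.44147049]
 [  0.         424.40862672 198.7591503 ]
 [  0.           0.           1.        ]] [ 0.46203784 -0.81622776  0.81792656] [ 0.84088657 -0.02351979 -0.05661282]
{'t': 0.1, 'q': array([ 1.12995705e+00,  3.14128151e-01, -4.79511467e-02,  1.21020993e+00,
        7.80344403e-07,  1.57081017e+00]), 'joint_velocities': array([ 0.00057357, -0.00061175,  0.00195092, -0.0014559 ,  0.00095587,
        0.00173309]), 'joint_efforts': array([ 1.83241566e-03, -5.40768492e+01,  3.40540659e+01,  1.11727233e-02,
        1.57730924e-04, -2.05313756e-05]), 'eef_pos': array([0.25580187, 0.5421763 , 0.23054932]), 'orientation': array([-6.86824592e-01, -3.06525948e+00,  2.28781077e-03]), 'contact_force': array([-0.0419977 , -0.75522035,  0.04579058]), 'ft_torque': array([0.01548569, 0.06022175, 0.0114943 ]), 'opening': 0.08503527638927777}
```

View pics/top0.png

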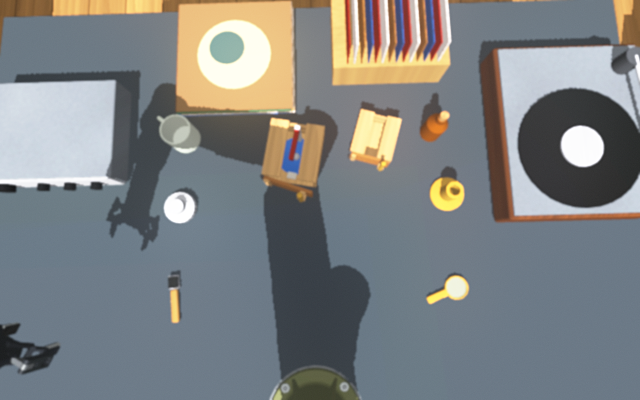

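View pics/side0.png

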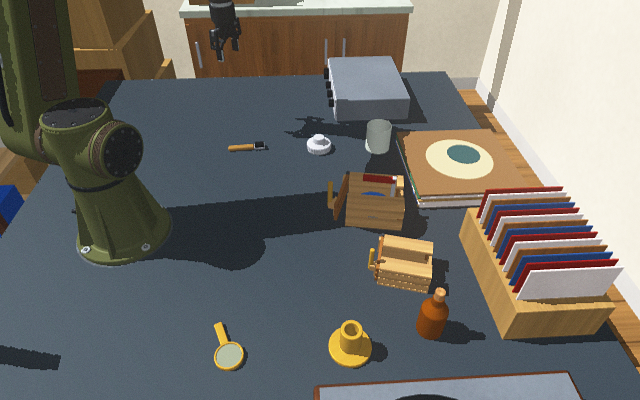

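Top view: two crates, a larger at (295,155) with blue dish and red bar, and a smaller paler one at (375,135). The larger is meant. The bearing is at (447,194), right (-y), with the clamp at (180,207) on the left. I'll measure and take a confirming crop.

Run:
```python
from h import *
z=np.load("top0.npz");f=z["f"];p=z["p"]
sub=np.zeros(f.shape[:2],bool);sub[100:210,250:345]=1
H=cv2.cvtColor(f,cv2.COLOR_BGR2HSV)
def rep(n,m):
    q=p[m];print(n,m.sum(),"mean",q.mean(0).round(4) if len(q) else 0,"zpct",np.percentile(q[:,2],[5,50,95]).round(3)); return q
red=sub&((H[...,0]<8)|(H[...,0]>172))&(H[...,1]>150)
red&=p[...,2]>0.105
q=rep("red",red);c,s,V=np.linalg.svd(q[:,:2]-q[:,:2].mean(0));print(V[0],np.degrees(np.arctan2(V[0][1],V[0][0])));t=(q[:,:2]-q[:,:2].mean(0))@V[0];print(t.min(),t.max(),((q[:,:2]-q[:,:2].mean(0))@V[1]).ptp() if hasattr(np.ndarray,'ptp') else 0)
roof=sub&(abs(p[...,2]-0.076)<0.005)
q=rep("roof",roof);r=cv2.minAreaRect(q[:,:2].astype(np.float32)*1000);print(r)
peg=sub&(p[...,2]>0.085)&~red
n,l,st,ce=cv2.connectedComponentsWithStats(peg.astype(np.uint8))
for i in range(1,n):
    if st[i][4]>3:print(ce[i],st[i],rep("c",l==i).shape)
gate=sub&(abs(p[...,2]-0.070)<0.004);gate[:170]=0
print(p[gate][::6].round(3))
bm=(np.abs(p[...,2]-0.070)<0.006);bm[:170]=0;bm[215:]=0;bm[:,:420]=0;bm[:,475:]=0;rep("bearing",bm)
for n in("top","side"):
    f=cv2.imread(f"pics/{n}0.png")
    a=f[100:215,240:420] if n=="top" else f[150:300,310:450]
    cv2.imwrite(f"pics/{n}c.png",cv2.resize(a,None,fx=4,fy=4,interpolation=cv2.INTER_CUBIC))
```

```text
red 92 mean [0.6723 0.034  0.1261] zpct [0.124 0.126 0.129]
[-0.97697866  0.21333703] 167.68201715478799Traceback (most recent call last):
  File "<stdin>", line 9, in <module>
AttributeError: `ptp` was removed from the ndarray class in NumPy 2.0. Use np.ptp(arr, ...) instead.
```

Run:
```python
from h import *
z=np.load("top0.npz");f=z["f"];p=z["p"]
sub=np.zeros(f.shape[:2],bool);sub[100:210,250:345]=1
H=cv2.cvtColor(f,cv2.COLOR_BGR2HSV)
def rep(n,m):
    q=p[m];print(n,m.sum(),"mean",q.mean(0).round(4) if len(q) else 0,"zpct",np.percentile(q[:,2],[5,50,95]).round(3)); return q
red=sub&((H[...,0]<8)|(H[...,0]>172))&(H[...,1]>150)
red&=p[...,2]>0.105
q=rep("red",red);c=q[:,:2].mean(0);u,s,V=np.linalg.svd(q[:,:2]-c);t=(q[:,:2]-c)@V[0];w=(q[:,:2]-c)@V[1];print(c,V[0],t.min(),t.max(),np.ptp(w),"mid",c+V[0]*(t.min()+t.max())/2)
print("ext",q[t.argmin()],q[t.argmax()])
roof=sub&(abs(p[...,2]-0.076)<0.005)
q=rep("roof",roof);print(cv2.minAreaRect(q[:,:2].astype(np.float32)*1000))
peg=sub&(p[...,2]>0.085)&~red
n,l,st,ce=cv2.connectedComponentsWithStats(peg.astype(np.uint8),connectivity=8)
for i in range(1,n):
    if st[i][4]>3:print(ce[i],st[i]);rep("c",l==i)
bm=(np.abs(p[...,2]-0.070)<0.006);bm[:170]=0;bm[215:]=0;bm[:,:420]=0;bm[:,475:]=0;rep("bearing",bm)
for n in("top","side"):
    f=cv2.imread(f"pics/{n}0.png")
    a=f[100:215,240:420] if n=="top" else f[150:300,310:450]
    cv2.imwrite(f"pics/{n}c.png",cv2.resize(a,None,fx=4,fy=4,interpolation=cv2.INTER_CUBIC))
```

```text
red 92 mean [0.6723 0.034  0.1261] zpct [0.124 0.126 0.129]
[0.67228408 0.03401074] [-0.97697866  0.21333703] -0.03263942138272433 0.03688989742655726 0.010424392068463226 mid [0.67020777 0.03446413]
ext [0.70375011 0.02511505 0.12647892] [0.63659448 0.04348833 0.12540941]
roof 2225 mean [0.6663 0.0401 0.0761] zpct [0.073 0.076 0.079]
((648.1378784179688, 43.789608001708984), (141.7097625732422, 201.04518127441406), 78.7180404663086)
[295.63636364 140.18181818] [289 125  12  36  99]
c 99 mean [0.6761 0.028  0.1399] zpct [0.105 0.125 0.13 ]
[292. 142.] [291 136   3  13  13]
c 13 mean [0.6767 0.038  0.1251] zpct [0.122 0.125 0.129]
[299.64864865 195.35135135] [297 192   6   8  37]
c 37 mean [0.5456 0.0224 0.1158] zpct [0.091 0.121 0.124]
bearing 161 mean [ 0.5573 -0.3684  0.0698] zpct [0.066 0.07  0.073]
```

View pics/topc.png

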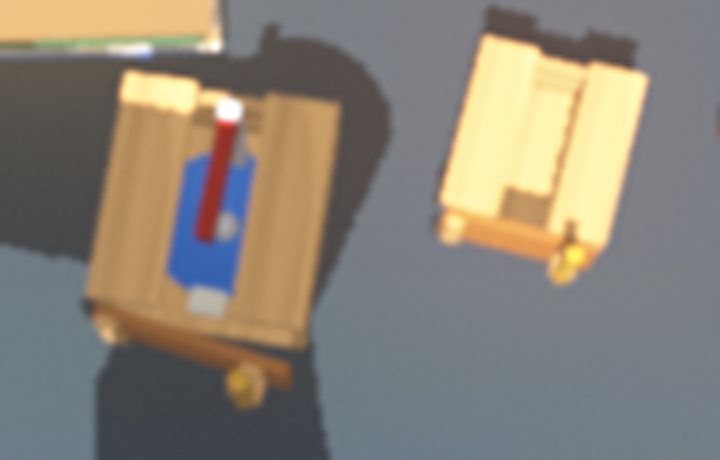

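The crop shows the larger crate with the blue dish, red bar and ball (crop 228,225), and its gate slightly ajar with the peg at crop (245,385). This is the crate meant. Next I'll refine the crate yaw, bar axis and peg.

Run:
```python
from h import *
z=np.load("top0.npz");f=z["f"];p=z["p"]
sub=np.zeros(f.shape[:2],bool);sub[108:190,255:332]=1
roof=(sub&(abs(p[...,2]-0.076)<0.004)).astype(np.uint8)
n,l,st,ce=cv2.connectedComponentsWithStats(roof)
for i in range(1,n):
    if st[i][4]>100:
        q=p[l==i][:,:2].astype(np.float32)*1000; print(st[i],cv2.minAreaRect(q))
bar=sub&(p[...,2]>0.117)&(p[...,2]<0.135)
n,l,st,ce=cv2.connectedComponentsWithStats(bar.astype(np.uint8),connectivity=8)
i=1+st[1:,4].argmax();q=p[l==i];print("bar",st[i],q.mean(0),cv2.minAreaRect(q[:,:2].astype(np.float32)*1000))
s2=np.zeros_like(sub);s2[185:210,285:320]=1
m=s2&(p[...,2]>0.116)&(p[...,2]<0.13);q=p[m];print("peg",len(q),q.mean(0),cv2.minEnclosingCircle(q[:,:2].astype(np.float32)*1000))
m=s2.copy();m[:170]=0
s2[:]=0;s2[165:205,255:325]=1
m=s2&(abs(p[...,2]-0.071)<0.004)
print("gatetop"); print(np.c_[np.argwhere(m)[::8],(p[m]*1000).round()[::8]])
# blue dish & ball
H=cv2.cvtColor(f,cv2.COLOR_BGR2HSV)
```

```text
[ 260  118   30   63 1047] ((673.3958129882812, 86.26622009277344), (48.515262603759766, 165.89016723632812), 78.7180404663086)
[ 298  123   27   59 1027] ((663.8453979492188, -6.665531158447266), (47.28131866455078, 150.41477966308594), 79.42963409423828)
bar [289 125  12  35 184] [0.67612924 0.03258973 0.12566436] ((676.6634521484375, 33.084251403808594), (12.602394104003906, 85.51001739501953), 76.77294158935547)
peg 26 [0.54713818 0.02274854 0.12199548] ((547.326171875, 22.68389129638672), 6.639960289001465)
gatetop
[[165. 274. 632.  89.  75.]
 [165. 315. 630. -16.  74.]
 [166. 310. 627.  -3.  74.]
 [167. 310. 625.  -3.  74.]
 [168. 312. 622.  -8.  74.]
 [169. 308. 620.   2.  75.]
 [171. 262. 618. 120.  74.]
 [171. 313. 614. -11.  75.]
 [173. 263. 612. 117.  75.]
 [174. 265. 610. 112.  73.]
 [174. 315. 606. -16.  75.]
 [175. 309. 604.  -0.  75.]
 [176. 279. 604.  76.  73.]
 [177. 268. 602. 105.  73.]
 [178. 265. 600. 113.  70.]
 [178. 273. 600.  92.  70.]
 [178. 316. 595. -18.  75.]
 [179. 271. 597.  97.  72.]
 [179. 308. 593.   2.  75.]
 [180. 268. 594. 105.  74.]
 [180. 276. 594.  85.  70.]
 [180. 309. 591.   0.  74.]
 [181. 277. 591.  82.  73.]
 [181. 309. 589.   0.  71.]
 [182. 281. 589.  72.  69.]
 [183. 280. 586.  75.  69.]
 [183. 288. 585.  54.  73.]
 [184. 287. 582.  56.  73.]
 [185. 287. 580.  57.  71.]
 [185. 295. 580.  36.  71.]
 [186. 293. 577.  41.  72.]
 [187. 292. 575.  44.  72.]
 [187. 300. 574.  23.  72.]
 [188. 299. 572.  26.  71.]
 [189. 298. 569.  29.  70.]
 [189. 306. 569.   8.  69.]
 [190. 305. 566.  11.  71.]
 [191. 301. 564.  21.  71.]
 [191. 309. 563.   1.  71.]
 [192. 305. 561.  11.  71.]
 [193. 304. 558.  14.  72.]]
```

Call:
step_arm([
  [[0.7, 0, 0, 0, -0.1835], [0.7, 0, 0, 0, -0.1835], [0.7, 0, 0, 0, -0.1835], [0.7, 0, 0, 0, -0.1835], [0.7, 0, 0, 0, -0.1835], [0.7, 0, 0, 0, -0.1835], [0.7, 0, 0, 0, -0.1835], [0.7, 0, 0, 0, -0.1835]],
], newtons=30)

```text
t: 1.1
eef_pos: [0.2558, 0.5423, 0.2308]
orientation: [1.551, -2.731, 0.001]
contact_force: [-0.7, 0.4, 0.5]
opening: 0.0257
```

Call:
step_arm([
  [[0.7, 0.0244, -0.0432, 0, 0], [0.7, 0.0244, -0.0432, 0, 0], [0.7, 0.0244, -0.0432, 0, 0], [0.7, 0.0244, -0.0432, 0, 0], [0.7, 0.0244, -0.0432, 0, 0], [0.7, 0.0244, -0.0432, 0, 0]],
])

```text
t: 1.85
eef_pos: [0.4025, 0.2817, 0.2311]
orientation: [1.544, -2.736, 0.0]
contact_force: [0.6, 0.3, -0.9]
opening: 0.0254
```

```bash
cat >> h.py <<'E'
def st(tx=None,ty=None,yaw=None):
    s=arm.get_state();M=R.from_rotvec(s["orientation"]).as_matrix();p=s["eef_pos"]
    print("t",s["t"],"tcp",p.round(4),"yaw",np.degrees(np.arctan2(M[1,0],M[0,0])).round(2),"tz",M[:,2].round(3),"q",s["q"].round(3),"op",round(s["opening"],4),"F",s["contact_force"].round(1))
    if tx is not None: print("tool delta",(M.T@(np.array([tx,ty,p[2]])-p)).round(4))
    return s,M
E
python3 -c "
from h import *
st(.5472,.0227)"
```

```text
t 1.85 tcp [0.4025 0.2817 0.2311] yaw -121.13 tz [-0. -0. -1.] q [ 0.611  0.11  -0.302  1.159 -0.    -0.417] op 0.0254 F [ 0.6  0.3 -0.9]
tool delta [ 0.1469 -0.2578  0.    ]
```

Call:
step_arm([
  [[0.7, 0.0245, -0.043, 0, 0], [0.7, 0.0245, -0.043, 0, 0], [0.7, 0.0245, -0.043, 0, 0], [0.7, 0.0245, -0.043, 0, 0], [0.7, 0.0245, -0.043, 0, 0], [0.7, 0.0245, -0.043, 0, 0], [0.7, 0, 0, 0.03, 0], [0.7, 0, 0, 0, 0]],
])

```text
t: 2.85
eef_pos: [0.5449, 0.0234, 0.1989]
orientation: [1.54, -2.733, -0.004]
contact_force: [0.0, 0.3, -1.7]
opening: 0.0255
```

```bash
python3 -c "
from h import *
st(.5472,.0227)
c=arm.camera('side');f=c['frame'];cv2.imwrite('pics/s1.png',cv2.resize(f[60:290,250:500],None,fx=2.4,fy=2.4,interpolation=cv2.INTER_CUBIC))"
```

```text
t 2.85 tcp [0.5449 0.0234 0.1989] yaw -121.22 tz [-0.005 -0.    -1.   ] q [ 0.043  0.231 -0.231  1.114  0.    -0.983] op 0.0255 F [ 0.   0.3 -1.7]
tool delta [-0.0006 -0.0023 -0.    ]
```

View pics/s1.png

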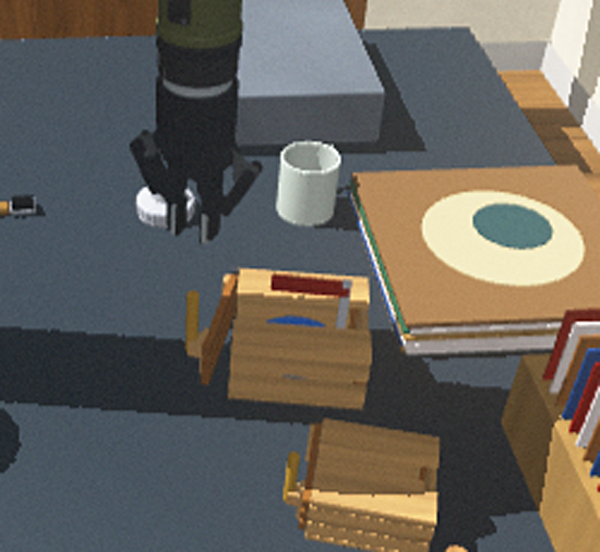

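Fingertips at (172–207, 235) stand over the peg at (193, 293). I'm descending onto it.

Call:
step_arm([
  [[0.7, 0, -0.002, 0.035, 0], [0.7, 0, 0, 0.03, 0], [0.7, 0, 0, 0.015, 0], [0.7, 0, 0, 0.015, 0], [0.7, 0, 0, 0.014, 0], [0.7, 0, 0, 0, 0]],
])

```text
t: 3.65
eef_pos: [0.548, 0.023, 0.0915]
orientation: [1.543, -2.735, -0.001]
contact_force: [0.4, -0.3, -0.6]
opening: 0.0259
```

```bash
python3 -c "
from h import *
st(.5472,.0227)"
```

```text
t 3.65 tcp [0.548  0.023  0.0915] yaw -121.14 tz [-0.001 -0.    -1.   ] q [ 0.042  0.316 -0.379  0.877 -0.    -0.985] op 0.0259 F [ 0.4 -0.3 -0.6]
tool delta [0.0007 0.0005 0.    ]
```

Call:
step_arm([
  [[0.78, 0, 0, 0, 0], [0.78, 0, 0, 0, 0], [0.78, -0.0002, 0.0057, 0, 0.05], [0.78, -0.0006, 0.0114, 0, 0.1], [0.78, -0.0006, 0.0114, 0, 0.1], [0.78, -0.0006, 0.0114, 0, 0.1], [0.78, -0.0006, 0.0114, 0, 0.1], [0.78, -0.0006, 0.0114, 0, 0.1]],
])

```text
t: 4.65
eef_pos: [0.5066, 0.0685, 0.0929]
orientation: [-0.737, 3.053, -0.001]
contact_force: [1.2, -0.0, 0.1]
opening: 0.0187
```

```bash
cat > arc.py <<'E'
from h import *
s,M=st()
d=s["eef_pos"][:2]-np.array([.6069,.1211]);a=np.degrees(np.arctan2(d[1],d[0]))
print("r",np.hypot(*d),"ang",a,"swept",np.radians((-121.2-a)))
E
python3 arc.py
```

```text
t 4.65 tcp [0.5066 0.0685 0.0929] yaw -152.87 tz [ 0.001 -0.    -1.   ] q [ 0.135  0.249 -0.468  0.853 -0.    -0.339] op 0.0187 F [ 1.2 -0.   0.1]
r 0.11329292055182572 ang -152.3267839407843 swept 0.5432648653235819
```

Force is small and the arc fits, so I'll carry on.

Call:
step_arm([
  [[0.78, -0.0005, 0.0114, 0, 0.1], [0.78, -0.0005, 0.0114, 0, 0.1], [0.78, -0.0005, 0.0114, 0, 0.1], [0.78, -0.0005, 0.0114, 0, 0.1], [0.78, -0.0005, 0.0114, 0, 0.1], [0.78, -0.0005, 0.0114, 0, 0.1], [0.78, -0.0005, 0.0114, 0, 0.1], [0.78, -0.0002, 0.0057, 0, 0.05]],
])

```text
t: 5.65
eef_pos: [0.4978, 0.152, 0.0929]
orientation: [0.43, 3.111, 0.0]
contact_force: [-0.4, -0.0, 0.3]
opening: 0.0188
```

```bash
python3 arc.py
```

```text
t 5.65 tcp [0.4978 0.152  0.0929] yaw 164.27 tz [ 0.001  0.    -1.   ] q [ 0.296  0.265 -0.446  0.859 -0.     0.571] op 0.0188 F [-0.4 -0.   0.3]
r 0.11337776061656828 ang 164.17934175595136 swept -4.980809130815487
```

Call:
step_arm([
  [[0.78, -0.0005, 0.0114, 0, 0.1], [0.78, -0.0005, 0.0114, 0, 0.1], [0.78, 0, 0, 0, 0], [0.7, 0, 0, 0, 0], [0.7, 0, 0, 0, 0], [0.7, 0, 0, -0.02, 0], [0.7, 0, 0, -0.04, 0], [0.7, 0, 0, -0.06, 0]],
])

```text
t: 6.65
eef_pos: [0.5041, 0.172, 0.212]
orientation: [-0.735, -3.051, 0.003]
contact_force: [1.6, 0.4, 0.7]
opening: 0.0255
```

Run:
```python
from h import *
exec(open('arc.py').read().split('\n',1)[1])
c=arm.camera('top');f=c['frame'];p=cloud(c)
cv2.imwrite('pics/t2.png',cv2.resize(f[90:240,210:400],None,fx=4,fy=4,interpolation=cv2.INTER_CUBIC))
sub=np.zeros(f.shape[:2],bool);sub[118:165,280:312]=1
bar=sub&(p[...,2]>0.117)&(p[...,2]<0.133)
n,l,s_,ce=cv2.connectedComponentsWithStats(bar.astype(np.uint8),connectivity=8)
i=1+s_[1:,4].argmax();q=p[l==i];print("bar",s_[i],q.mean(0),cv2.minAreaRect(q[:,:2].astype(np.float32)*1000))
c=arm.camera('side');f=c['frame'];np.savez('s2.npz',f=f,p=cloud(c));p=cloud(c)
H=cv2.cvtColor(f,cv2.COLOR_BGR2HSV)
m=((H[...,0]<8)|(H[...,0]>172))&(H[...,1]>130);m[:160]=0;m[200:]=0;m[:,:350]=0;m[:,405:]=0
q=p[m];print("side red",m.sum(),q.min(0),q.max(0),np.median(q,0))
t=q[q[:,2]>0.122];print(len(t),t.mean(0),cv2.minAreaRect(t[:,:2].astype(np.float32)*1000))
```

```text
t 6.65 tcp [0.5041 0.172  0.212 ] yaw 152.93 tz [-0.004 -0.001 -1.   ] q [ 0.329  0.199 -0.24   1.135 -0.     0.801] op 0.0255 F [1.6 0.4 0.7]
r 0.1147449249644851 ang 153.67822904057002 swept -4.797530138809041
bar [289 125  12  35 188] [0.67597782 0.03247474 0.12577752] ((677.0075073242188, 32.761417388916016), (12.736828804016113, 86.8555908203125), 76.97852325439453)
side red 208 [0.63327189 0.01644848 0.07649961] [0.71182468 0.06963417 0.129782  ] [0.67137297 0.03028709 0.12293293]
115 [0.67098774 0.03152983 0.12572362] ((670.6847534179688, 33.738460540771484), (16.83845329284668, 75.65404510498047), 75.11405181884766)
```

View pics/t2.png

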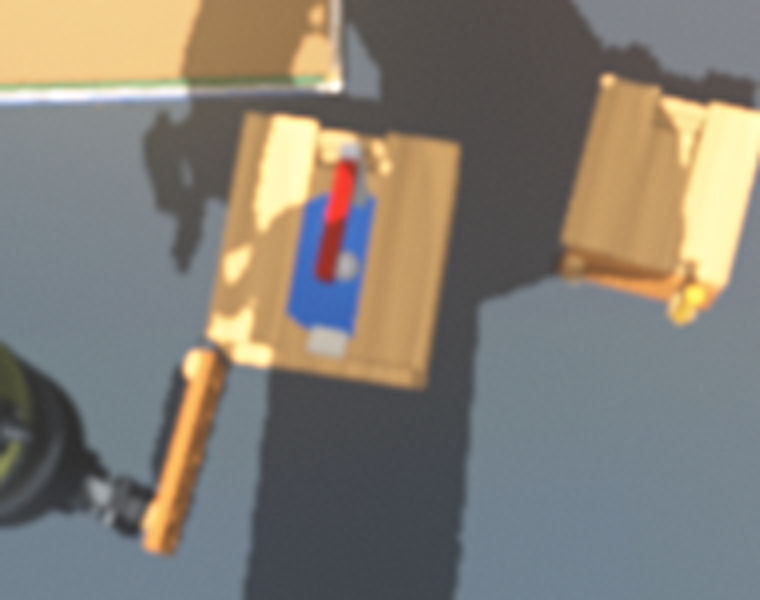

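Gate wide open (crop (200,355) to (160,550)), dish undisturbed. Next, over the bar.

Call:
step_arm([
  [[0.4, 0, 0, 0, -0.123], [0.4, 0, 0, 0, -0.123], [0.4, -0.0318, -0.0161, 0, 0], [0.4, -0.0318, -0.0161, 0, 0], [0.4, -0.0318, -0.0161, 0, 0], [0.4, -0.0318, -0.0161, 0, 0], [0.4, -0.0318, -0.0161, 0, 0], [0.4, -0.0318, -0.0161, 0, 0]],
])

```text
t: 7.75
eef_pos: [0.6704, 0.0346, 0.2118]
orientation: [-0.355, -3.121, 0.0]
contact_force: [0.2, 0.5, -0.3]
opening: 0.0513
```

Call:
step_arm([
  [[0.4, 0, 0, 0.03, 0], [0.4, 0, 0, 0.02, 0], [0.4, 0, 0, 0, 0]],
])

```text
t: 8.12
eef_pos: [0.6681, 0.0353, 0.16]
orientation: [-0.355, -3.117, 0.001]
contact_force: [-0.5, -0.1, 0.1]
opening: 0.0515
```

```bash
python3 -c "
from h import *
st(.668,.0348)"
```

```text
t 8.125 tcp [0.6681 0.0353 0.16  ] yaw 167.0 tz [-0.004 -0.    -1.   ] q [ 0.053  0.48   0.032  1.127 -0.     0.28 ] op 0.0515 F [-0.5 -0.1  0.1]
tool delta [-0.     -0.0005  0.    ]
```

Call:
step_arm([
  [[0.4, 0, -0.0005, 0.03, 0], [0.4, 0, 0, 0.02, 0], [0.4, 0, 0, 0.011, 0], [0.5, 0, 0, 0, 0], [0.6, 0, 0, 0, 0], [0.7, 0, 0, 0, 0], [0.75, 0, 0, 0, 0], [0.78, 0, 0, 0, 0]],
], newtons=40)

```text
t: 9.12
eef_pos: [0.6698, 0.0353, 0.1016]
orientation: [0.355, 3.121, 0.0]
contact_force: [0.3, 0.5, -0.0]
opening: 0.0186
```

Run:
```python
from h import *
st(.668,.0348)
c=arm.camera('side');f=c['frame'];cv2.imwrite('pics/s3.png',cv2.resize(f[120:240,310:440],None,fx=5,fy=5,interpolation=cv2.INTER_CUBIC))
```

```text
t 9.125 tcp [0.6698 0.0353 0.1016] yaw 167.01 tz [ 0.  0. -1.] q [ 0.053  0.517 -0.048  1.006 -0.     0.279] op 0.0186 F [ 0.3  0.5 -0. ]
tool delta [ 0.0017 -0.0009 -0.    ]
```

View pics/s3.png

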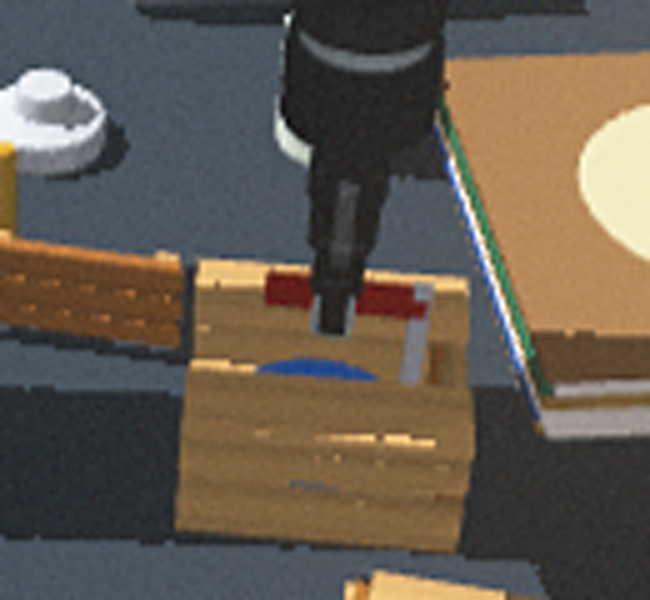

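The fingers straddle the bar at crop (333,300), just over the dish centre. I'm closing gently, then lifting slightly.

Call:
step_arm([
  [[0.8, 0.0015, -0.0005, 0.0025, 0], [0.82, 0, 0, 0, 0], [0.84, 0, 0, 0, 0], [0.86, 0, 0, 0, 0], [0.9, 0, 0, 0, 0], [1, 0, 0, 0, 0], [1, 0, 0, 0, 0], [1, 0, 0, 0, 0]],
], newtons=70)

```text
t: 10.18
eef_pos: [0.6683, 0.0352, 0.099]
orientation: [0.355, 3.121, 0.0]
contact_force: [1.1, 1.5, 0.5]
opening: 0.0105
```

Call:
step_arm([
  [[1, 0, 0, -0.002, 0], [1, 0, 0, -0.003, 0], [1, 0, 0, -0.004, 0], [1, 0, 0, -0.004, 0], [1, 0, 0, -0.002, 0], [1, 0, 0, 0, 0], [1, 0, 0, 0, 0]],
])

```text
t: 11.05
eef_pos: [0.668, 0.0351, 0.1137]
orientation: [-0.355, -3.121, 0.0]
contact_force: [-0.6, 0.6, -3.8]
opening: 0.0108
```

Run:
```python
from h import *
st()
c=arm.camera('side');f=c['frame'];cv2.imwrite('pics/s4.png',cv2.resize(f[120:240,310:440],None,fx=5,fy=5,interpolation=cv2.INTER_CUBIC))
```

```text
t 11.05 tcp [0.668  0.0351 0.1137] yaw 167.01 tz [-0. -0. -1.] q [ 0.053  0.505 -0.037  1.029  0.     0.279] op 0.0108 F [-0.6  0.6 -3.8]
```

View pics/s4.png

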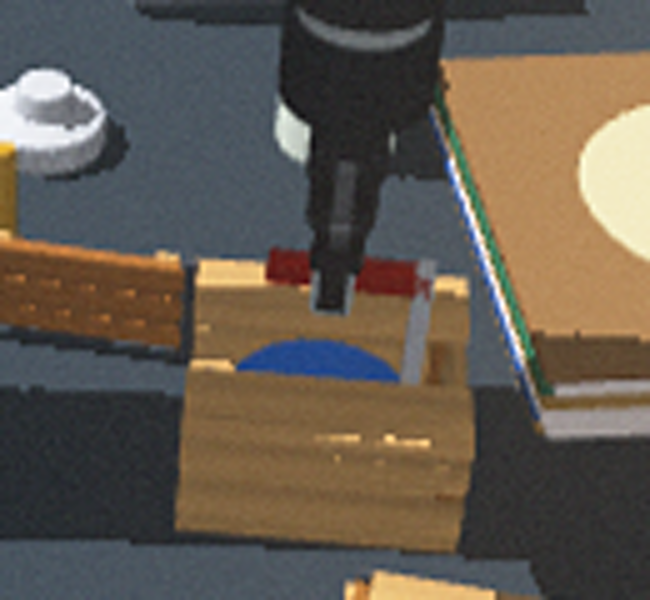

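Dish lifted 15 mm and still level: the bar edge slope is unchanged, running (270,250) to (420,263). I'm drawing it out along tool x.

Call:
step_arm([
  [[1, 0.002, 0, 0, 0], [1, 0.005, 0, 0, 0], [1, 0.009, 0, 0, 0], [1, 0.012, 0, 0, 0], [1, 0.015, 0, 0, 0], [1, 0.017, 0, 0, 0], [1, 0.018, 0, 0, 0], [1, 0.018, 0, 0, 0]],
])

```text
t: 12.1
eef_pos: [0.5731, 0.057, 0.1139]
orientation: [-0.355, -3.121, -0.0]
contact_force: [-0.2, -0.1, -3.3]
opening: 0.0109
```

Call:
step_arm([
  [[1, 0.018, 0, 0, 0], [1, 0.018, 0, 0, 0], [1, 0.015, 0, 0, 0], [1, 0.012, 0, 0, 0], [1, 0.009, 0, 0, 0], [1, 0.005, 0, 0, 0], [1, 0.002, 0, 0, 0], [1, 0, 0, 0, 0]],
])

```text
t: 13.1
eef_pos: [0.4978, 0.0745, 0.1138]
orientation: [0.356, 3.121, -0.0]
contact_force: [-0.3, 0.4, -2.7]
opening: 0.0106
```

```bash
cat > look.py <<'E'
from h import *
import sys
st()
o=[]
for n,(a,b,c_,d) in dict(top=(110,290,200,400),side=(90,270,240,440)).items():
    c=arm.camera(n);o.append(cv2.resize(c['frame'][a:b,c_:d],None,fx=2,fy=2,interpolation=cv2.INTER_CUBIC))
cv2.imwrite(sys.argv[1],np.hstack(o))
E
python3 look.py pics/b5.png
```

```text
t 13.1 tcp [0.4978 0.0745 0.1138] yaw 167.0 tz [ 0. -0. -1.] q [ 0.149  0.215 -0.458  0.898 -0.     0.375] op 0.0106 F [-0.3  0.4 -2.7]
```

View pics/b5.png

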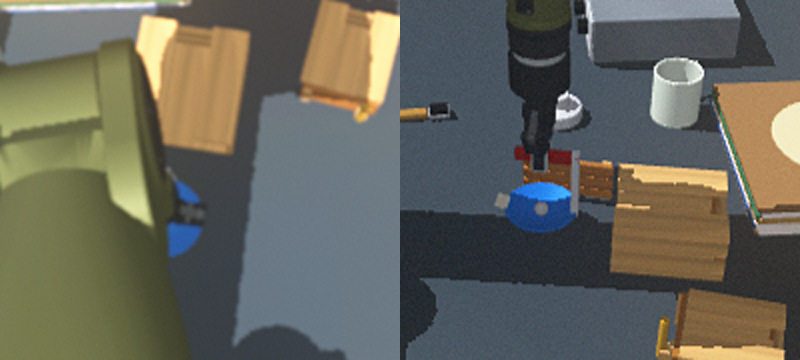

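Dish is out and the ball is in the middle (side panel 541,208). Lifting, then turning.

Call:
step_arm([
  [[1, 0, 0, -0.003, 0], [1, 0, 0, -0.008, 0], [1, 0, 0, -0.013, 0], [1, 0, 0, -0.017, 0], [1, 0, 0, -0.017, 0], [1, 0, 0, -0.017, 0], [1, 0, 0, -0.013, 0], [1, 0, 0, -0.008, 0]],
])

```text
t: 14.2
eef_pos: [0.498, 0.0745, 0.211]
orientation: [0.355, 3.12, 0.001]
contact_force: [-0.1, 0.2, -3.4]
opening: 0.011
```

Call:
step_arm([
  [[1, 0, 0, -0.003, 0], [1, 0, 0, 0, 0], [1, 0, 0, 0, 0], [1, 0, 0, 0, -0.03], [1, 0, 0, 0, -0.07], [1, 0, 0, 0, -0.11], [1, 0, 0, 0, -0.14], [1, 0, 0, 0, -0.14]],
])

```text
t: 15.2
eef_pos: [0.4974, 0.0745, 0.2125]
orientation: [0.421, -3.113, 0.0]
contact_force: [-1.2, -0.5, -2.7]
opening: 0.0109
```

Call:
step_arm([
  [[1, 0, 0, 0, -0.14], [1, 0, 0, 0, -0.14], [1, 0, 0, 0, -0.14], [1, 0, 0, 0, -0.14], [1, 0, 0, 0, -0.14], [1, 0, 0, 0, -0.14], [1, 0, 0, 0, -0.11], [1, 0, 0, 0, -0.07]],
])

```text
t: 16.2
eef_pos: [0.4974, 0.0745, 0.2125]
orientation: [1.885, -2.513, -0.0]
contact_force: [-1.2, -0.6, -4.1]
opening: 0.0107
```

Call:
step_arm([
  [[1, 0, 0, 0, -0.06], [1, 0, 0, 0, -0.036], [1, 0, 0, 0, 0], [1, 0, 0, 0, 0], [1, 0, 0, 0, 0], [1, 0, 0, 0, 0], [1, 0, 0, 0, 0], [1, 0, 0, 0, 0]],
])

```text
t: 17.2
eef_pos: [0.4976, 0.0745, 0.2128]
orientation: [-1.999, 2.424, -0.0]
contact_force: [-0.5, 0.6, -3.5]
opening: 0.0106
```

```bash
python3 look.py pics/b6.png
python3 - <<'E'
from h import *
c=arm.camera('side');f=c['frame'];p=cloud(c);H=cv2.cvtColor(f,cv2.COLOR_BGR2HSV)
a=slice(90,230);b=slice(270,350)
m=np.zeros(f.shape[:2],bool);m[a,b]=1
red=m&((H[...,0]<8)|(H[...,0]>172))&(H[...,1]>130)&(p[...,2]>.15)
blue=m&(abs(H[...,0].astype(int)-110)<12)&(H[...,1]>150)&(p[...,2]>.09)
for n,k in(("red",red),("blue",blue)):
    q=p[k];print(n,len(q),np.percentile(q,[2,50,98],axis=0).round(3) if len(q) else'')
n=m&~blue&(H[...,1]<60)&(H[...,2]>110)&(p[...,2]>.12)&(p[...,2]<.2)
k,l,s_,ce=cv2.connectedComponentsWithStats(n.astype(np.uint8))
for i in range(1,k):
    if s_[i][4]>4: print(s_[i],p[l==i].mean(0).round(4))
E
```

```text
t 17.2 tcp [0.4976 0.0745 0.2128] yaw -100.98 tz [ 0. -0. -1.] q [ 0.149  0.141 -0.309  1.121 -0.    -1.231] op 0.0106 F [-0.5  0.6 -3.5]
red 83 [[0.487 0.038 0.228]
 [0.494 0.058 0.241]
 [0.502 0.109 0.243]]
blue 654 [[0.45  0.029 0.13 ]
 [0.496 0.082 0.138]
 [0.542 0.119 0.146]]
[310 144   5  12  51] [0.5048 0.1148 0.1603]
[307 163   6   7  30] [0.4951 0.067  0.1433]
[302 175  10   5  31] [0.4846 0.016  0.1476]
```

View pics/b6.png

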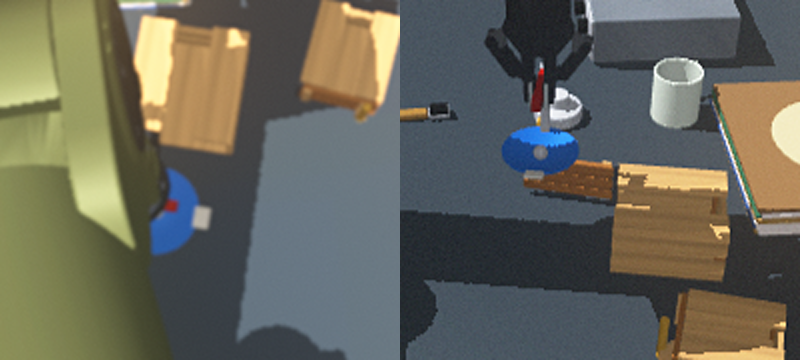

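```bash
python3 -c "
from h import *
st(); print(arm.job_done())"
```

```text
t 17.35 tcp [0.4975 0.0745 0.2128] yaw -100.98 tz [-0. -0. -1.] q [ 0.149  0.141 -0.309  1.121 -0.    -1.231] op 0.0109 F [ 0.2  0.5 -3.7]
the job is handed in; nothing more can be done
None
```

The job is handed in at 17.35 s. I swung the larger crate's gate open by its peg, gripped the red bar at 70 N, and drew the dish out through the front. I then lifted it and turned it about 92° so the lip faces right (-y), the bearing's side.

| Last check | Measured | Needed |
|---|---|---|
| Distance ahead of the crate's centre | about 178 mm | over 130 mm |
| Underside above the table | about 122 mm | over 60 mm |
| Lip direction | about 1.5° off the crate's -y axis | within 10° |
| Tilt | lip height about 3 mm off the level value; tool vertical | level within 5.7° |
| Ball from the middle | a few mm | within 12 mm |
| Gate angle | about 1.65 rad, worked out from the arm's arc; last picture shows it open | over 1.2 rad |

- **Weight:** the force reading at the wrist was about 3.5 N, where I expected about 2.3 N for dish and ball. I put the difference down to sensor noise or an inexact mass.
- **Bystanders:** I felt no contact with anything else. I did not measure their positions again at the end.
- **Pictures:** I viewed 8 of the 10 allowed.

No other check failed or disagreed.

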